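# Shut the feed canister, then hold up a seed ball with the tongs

## Task

To give the birds their breakfast, first turn the lock collar on the aluminium feed canister clockwise until its pointer stands at the raised mark, so that mice stay out. Then take the spring tongs, close them on the seed ball in the wooden cup without touching it with the gripper, lift it well clear, about 10 cm up from its cup, and finish while still holding it there in the tongs. Leave the other things on the shelf where they are.

Things in the scene. Friction and masses are not known exactly. Their poses are not given: they have to be found in the camera images.
- canister: Aluminium feed canister, 72 mm across, fixed to the shelf by a square steel foot plate (84 mm, 4 mm thick). Origin at the centre of its underside, on the shelf. Flat shoulder at 90 mm height; a fixed neck with lid, 42 mm across, rises from it to 117 mm. The locked mark lies along its +x. The canister and the cup may have changed sides.
- lock_mark (a point): Top outer end of the locked mark: a raised dark bar, 9 x 4 x 5 mm, on the canister's shoulder, 27 to 36 mm from the axis.
- collar (a joint): Turning of the black lock collar about the canister's vertical axis, rad; grows clockwise seen from above. The pointer stands (1.2 - value) counter-clockwise of the canister's +x: at 1.2 it is on the mark. Starts at 0 to 0.3, hard stop at 1.25. Light friction (0.1 N m); stays where it is left.
- collar_grip (a point): Point on the collar's axis, 107 mm above the shelf, midway up its ears. The collar is a black plastic ring, 53 mm across, 16 mm high, 6 mm above the shoulder, captive. Two ears, a half turn apart, are its grip: flat end faces 60 mm apart, 20 mm wide, from 96 to 118 mm above the shelf.
- collar_pointer (a point): Outer end of the collar's pointer, 34.5 mm from the axis, 104 mm above the shelf; 4 mm wide, midway between the ears, at right angles to the line through them.
- tongs: Steel spring tongs, 245 mm long, flat on the shelf: two upright strips 24 mm high (22 off the flats), hinged at one end. Origin on the midline at the underside, under the middle of the grip flats (x = -35 to 35 mm); +x along the midline to the tips, z up. Hinge post (22 mm) at x = -100 mm, pull loop to -130 mm. Open, 63 mm wide outside at the origin. 130 g, centre of mass 14 mm behind the origin.
- tongs_tips (a point): Midway between the two tips, 100 mm ahead of the tongs' origin and 12 mm above the strips' underside: where the ball's centre belongs. Each tip is a shallow inward V hollow of two plates, 22 mm high, reaching to 117 mm ahead of the origin. At rest the hollows are about 80 mm apart and the tips 92 mm wide outside.
- tongs_left (a joint): Closing of each arm, rad; both move alike. 0 = open, 0.06 = flats parallel, 0.10 = closed on the 40 mm ball (43 mm wide outside at the origin), stop 0.15. Per 0.01 rad that width shrinks 2 mm and the gap at the tips 4 mm. A spring opens them, pushing each flat with 5 N when open, 8 N at 0.05, 11 N at 0.10: squeezed part way they can be carried in the fingers with the tips open.
- ball: Seed ball for birds: a hard brown ball with seeds in it, 40 mm across, about 45 g. Origin at its centre. It sits in the cup with its centre about 37 mm above the shelf.
- cup: Turned wooden cup, screwed to the shelf: a round foot 60 mm across and 5 mm high with a tube-like cup 36 mm across and 22 mm high on it. Origin at the centre of its underside. It cannot move.
- key: Bystander: grey plastic mailbox key, 64 x 24 x 6 mm, lying flat; origin at its underside.
- clothes_peg: Bystander: wooden clothes peg, 72 x 12 x 13 mm, lying along its x; origin at the centre of its underside.
- bell: Bystander: steel bicycle bell, 54 mm across, 40 mm high; origin at the centre of its underside.
- jar: Bystander: small glass jar with twist cap, 50 mm across, 62 mm high; origin at the centre of its underside.
- padlock: Bystander: brass padlock lying flat, 67 x 40 x 18 mm; origin at the underside of its body's centre.
- pot: Terracotta pot with dry soil, fixed to the shelf, 76 mm across, 65 mm high; origin at the centre of its underside.

How it is judged:
By the outcome, as a careful person would: the job done as asked, in the order asked, and still so for the second after the job is handed in, while the arm keeps its last pose, push and grip.
It also fails if it takes over 53 s, if anything falls off the work surface, if the arm or the gripper's body presses on something with over 40 N, if the wrist force passes 120 N, or if a joint passes its speed limit or range.

## Robot

A 7-joint arm with a two-finger parallel gripper is mounted at the origin on the work surface. World frame = base frame: x ahead of the robot, y to its left, z up, the work surface at z = 0. Lengths are in m, angles in rad, forces in N, time in s.
With the tool pointing down it reaches from about 0.375 to 0.925 m from the base axis. Payload 3.1 kg.
Tool frame: the origin (TCP) lies between the finger pads; the fingertips stand 19 mm ahead of it and the grasp point (between the pads) is the TCP; z points along the fingers, y is the line along which they close (so a half turn about z gives the same grasp; the last joint's range is limited). The gripper opens to 85 mm and grips with 20 to 120 N. Pads are 22 mm wide; open, the fingers measure 114 mm over their backs; the gripper's body (76 mm by 85 mm) begins 54 mm behind the grasp point. The pads swing forward as they close: fully open they stand 13 mm farther back than shut.
Start: joints at [1.094, 0.383, 0.044, 1.598, -0.018, 1.161, -0.05], TCP at [0.24, -0.604, 0.25] pointing down, gripper open.
Joint ranges: [-2.61, 2.61], [-0.41, 2.15], [-1.48, 1.57], [0, 2.5], [-1.57, 4.71], [0.05, 1.97], [-2.85, 2.85]. Speed limits (rad/s): [2.79, 2.79, 3.14, 3.14, 3.14, 3.14, 3.14].

## Interface

Orientations are given as a unit quaternion [x, y, z, w].
In Python, from bench import move_ptp, movel, move_j, move_gripper, pause, inverse_kinematics, read_camera, camera_params, MotionError, sign_off, look_for, tip_of, read_time_s, read_qpos, read_joint_vel, read_effort, read_eef_pos, read_tcp_rot, read_ft_force, read_ft_torque, read_finger_gap, read_grasp_force gives the robot as it stands. Calls block until the motion is done:
- move_ptp(position, orientation): joint-space move of the TCP to a pose.
- movel(position, orientation=None, speed=0.15): straight line of the TCP; orientation=None keeps the orientation; speed is the mean speed in m/s.
- move_j(angles): joint-space move.
- move_gripper(opening, effort=None): finger opening in m; effort is the grip in N (None keeps the last); returns when the fingers have stopped.
- pause(seconds).
- inverse_kinematics(position, orientation): joint angles nearest the present ones, or None.
- read_camera(name): name is "scene" or "top" or "wrist"; returns the picture (400x640x3 uint8, red, green, blue); there is no depth.
- camera_params(name): a dict with "K" (3x3 intrinsics, pixels), "camera_from_world" (4x4, takes a point from world to camera coordinates). Camera axes: x right, y down, z forward; pixel columns grow to the right and rows downward; lengths in m; the calibration is good to about 2 mm. The wrist camera is an equidistant fisheye: a pixel r from the principal point sees the ray r / f radians off the axis. A picture is of the moment at which its call begins: read the wrist's pose just before it. camera_params takes no time and is no camera call; for the wrist camera it gives the pose at the moment of the call.
A pose or a line that the arm cannot do raises MotionError and nothing moves.
- sign_off(): hands the job in; it is judged then, once.
Trained networks look in the newest picture that a camera, given by its name, has taken for a name from the list of things; names that differ only in an ending like _2 or _b are one class to them, and where a whole thing is asked for, a point or a joint stands for the part that bears it (a point fixed in the world has none). Each returns a list of dicts, best first, with "confidence" (0 to 1); they miss things now and then, are a little off and sometimes report something else, mostly with a low value. They report only what shows in the picture. A call takes as long as a camera call.
- look_for(camera, name): "at" ([column, row] in pixels, amid what is visible of it).
- tip_of(camera, name): "at" ([column, row] in pixels: a listed point, or the origin of a listed thing).
Readings, each from a call of its own:
- read_time_s(): time.
- read_qpos(): joint angles.
- read_joint_vel(): joint speeds.
- read_effort(): joint torques, N m.
- read_eef_pos(): TCP position.
- read_tcp_rot(): TCP orientation.
- read_ft_force(): force on the tool from outside, world axes, zero at the start.
- read_ft_torque(): the same for the moment, N m.
- read_finger_gap(): finger opening in m.
- read_grasp_force(): force on a finger pad.
Only numpy, scipy, OpenCV 4.12 (cv2) and the standard library are available. Lean on these libraries where they do the work, as an engineer would, in place of code of your own. Each camera call takes 0.05 s, during which the arm holds its last target. There are 200 camera calls.

## Working session

There is one attempt and no reset: what is moved stays moved. The work goes in short steps, each a Python script; the robot and the scene stay as the last script left them, time stands still between calls to the robot, and variables do not carry over. Pictures are saved under pics/ and viewed, at most 10 in all, crops included, and the job is handed in when it is done.

```bash
mkdir -p pics
cat > h.py <<'E'
import numpy as np, cv2
from bench import *
from scipy.spatial.transform import Rotation as R
def save(cam,name):
    im=read_camera(cam); cv2.imwrite('pics/'+name,im[:,:,::-1]); return im
def ray(cam,px,P=None):
    P=P or camera_params(cam); K=np.array(P['K']);T=np.array(P['camera_from_world'])
    a=(px[0]-K[0,2])/K[0,0]; b=(px[1]-K[1,2])/K[1,1]
    if cam=='wrist':
        r=np.hypot(a,b); s=np.sin(r)/r if r>1e-9 else 1; d=np.array([a*s,b*s,np.cos(r)])
    else: d=np.array([a,b,1.])
    d=T[:3,:3].T@d; return -T[:3,:3].T@T[:3,3], d/np.linalg.norm(d)
def atz(r,z): return r[0]+r[1]*(z-r[0][2])/r[1][2]
def tri(rs):
    A=np.zeros((3,3));b=np.zeros(3)
    for o,d in rs:
        M=np.eye(3)-np.outer(d,d);A+=M;b+=M@o
    p=np.linalg.solve(A,b); return p, max(np.linalg.norm((np.eye(3)-np.outer(d,d))@(p-o)) for o,d in rs)
def down(yaw): # tool z down, tool y axis along direction yaw in the world plane
    y=np.array([np.cos(yaw),np.sin(yaw),0]);z=np.array([0,0,-1.]);x=np.cross(y,z)
    return R.from_matrix(np.c_[x,y,z]).as_quat()
E
python3 - <<'E'
from h import *
print(read_time_s(),read_eef_pos(),read_tcp_rot())
for c in('scene','top','wrist'): save(c,c+'0.png')
Z=dict(canister=0,lock_mark=.095,collar_grip=.107,collar_pointer=.104,tongs=0,tongs_tips=.012,ball=.037,cup=0,key=0,clothes_peg=0,bell=0,jar=0,padlock=0,pot=0)
for n,z in Z.items():
    rs=[]
    for c in('scene','top','wrist'):
        L=tip_of(c,n)[:2]
        for k,o in enumerate(L):
            r=ray(c,o['at'])
            if k==0 and c!='wrist': rs.append(r)
            print(n,c,np.round(o['at'],1),round(o['confidence'],2),np.round(atz(r,z),4))
    if len(rs)>1: p,e=tri(rs); print('  tri',np.round(p,4),round(e,4))
print(read_time_s())
a=[cv2.imread(f'pics/{c}0.png') for c in('scene','top')]
E
```

```text
0.0 [ 0.24006324 -0.60307416  0.24884781] [ 9.82107495e-01  1.88316430e-01 -3.10957079e-04 -1.30172219e-03]
canister scene [221.7 221.5] 0.72 [ 0.5627 -0.2537  0.    ]
canister scene [373.5 266.9] 0.7 [0.73   0.2002 0.    ]
canister top [174.1 295.1] 0.61 [0.3487 0.355  0.    ]
canister top [425.3 209.3] 0.59 [ 0.5726 -0.2452  0.    ]
  tri [0.5244 0.0249 0.1797] 0.2991
lock_mark scene [208.7 198.6] 0.97 [ 0.5814 -0.2762  0.095 ]
lock_mark top [448.9 200.5] 0.78 [ 0.5823 -0.2754  0.095 ]
  tri [ 0.5823 -0.2756  0.0955] 0.0004
collar_grip scene [216.5 191.2] 0.67 [ 0.5594 -0.2576  0.107 ]
collar_grip scene [407.4 218.6] 0.67 [0.6513 0.2848 0.107 ]
collar_grip top [331.2 120.7] 0.68 [ 0.7553 -0.0072  0.107 ]
collar_grip top [439.6 209.8] 0.58 [ 0.5593 -0.2512  0.107 ]
  tri [ 0.7403 -0.0969  0.2363] 0.0951
collar_pointer scene [214.7 197. ] 0.62 [ 0.585  -0.2566  0.104 ]
collar_pointer top [435.4 194.4] 0.64 [ 0.5938 -0.2429  0.104 ]
collar_pointer top [330.4 124.5] 0.34 [ 0.7473 -0.0057  0.104 ]
  tri [ 0.594  -0.2476  0.1092] 0.0059
tongs scene [211.3 196.7] 0.75 [ 0.4341 -0.3197  0.
[... 758 characters left out ...]
.    ]
clothes_peg top [397.  253.7] 0.69 [ 0.4625 -0.1765  0.    ]
  tri [ 0.4789 -0.2441  0.0175] 0.0715
bell scene [221.1 263.6] 0.77 [ 0.7488 -0.2094  0.    ]
bell top [409.6 143.3] 0.87 [ 0.7378 -0.2063  0.    ]
  tri [ 0.7404 -0.2101 -0.0079] 0.0022
jar scene [373.6 267.2] 0.96 [ 0.7312  0.2004 -0.    ]
jar top [251.4 142.2] 0.62 [0.729  0.1894 0.    ]
  tri [ 0.7296  0.1953 -0.0027] 0.0054
padlock scene [406.1 233. ] 0.64 [0.5763 0.2959 0.    ]
padlock top [176.3 292.6] 0.63 [0.3547 0.3501 0.    ]
  tri [ 0.3469  0.3623 -0.1624] 0.0388
pot scene [290.9 278.6] 0.57 [ 0.7918 -0.0141  0.    ]
pot top [332.5 121. ] 0.93 [ 0.7898 -0.0121  0.    ]
  tri [ 0.7904 -0.0132 -0.0013] 0.0011
2.25
```

View pics/top0.png

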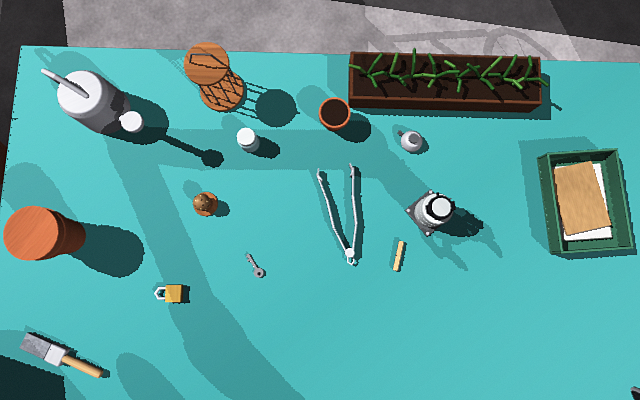

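View pics/scene0.png

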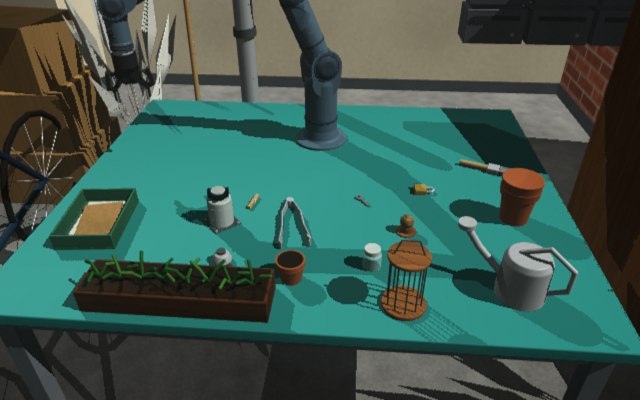

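The top view shows the canister at about (437,209), the tongs with their hinge at (351,257) and tips at (320,175) and (353,170), and the ball in its cup at (205,203). The mark points to about -45°. Next I'll look at the canister from above with the wrist camera.

Run:
```python
from h import *
names=dict(lock_mark=.095,collar_grip=.107,collar_pointer=.104)
rs={n:[] for n in names}
for i,(p) in enumerate([(0.50,-0.25,.27),(0.57,-0.21,.27)]):
    move_ptp(list(p),list(down(np.radians(-75))))
    P=camera_params('wrist'); im=save('wrist',f'w1{i}.png')
    for n,z in names.items():
        for o in tip_of('wrist',n)[:2]:
            r=ray('wrist',o['at'],P); rs[n].append(r) if o['confidence']>.5 else 0
            print(i,n,np.round(o['at'],1),round(o['confidence'],2),np.round(atz(r,z),4))
    # tongs too
    for n,z in dict(tongs=0,tongs_tips=.012).items():
        for o in tip_of('wrist',n)[:2]: print(i,n,np.round(o['at'],1),round(o['confidence'],2),np.round(atz(ray('wrist',o['at'],P),z),4))
for n in rs:
    if len(rs[n])>1: print(n,tri(rs[n]))
print(read_time_s(),read_qpos())
```

```text
0 lock_mark [372.2 105. ] 0.71 [ 0.5892 -0.2835  0.095 ]
0 collar_pointer [344.   84.7] 0.93 [ 0.5995 -0.2517  0.104 ]
0 tongs [175.3  90.8] 0.93 [ 0.5559 -0.0421  0.    ]
0 tongs_tips [341.5  84.4] 0.39 [ 0.6091 -0.2544  0.012 ]
1 lock_mark [388.6 185.8] 0.86 [ 0.5896 -0.2784  0.095 ]
1 collar_pointer [362.7 170.4] 0.85 [ 0.5987 -0.2464  0.104 ]
1 tongs [193.5 147.1] 0.94 [ 0.5576 -0.0411  0.    ]
lock_mark (array([ 0.58887665, -0.28326211,  0.08515474]), np.float64(0.0021117792697257255))
collar_pointer (array([ 0.59895451, -0.24987216,  0.09795778]), np.float64(0.002509208713711925))
4.8833 [ 0.44711735  0.29598037 -0.19279574  1.67527401  0.06129009  1.17637908
 -1.07253796]
```

View pics/w11.png

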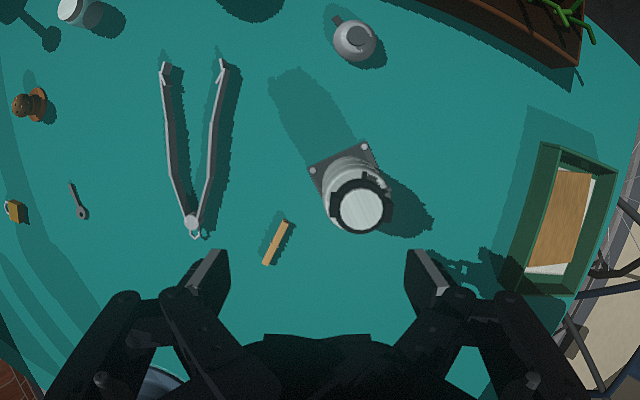

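The wrist view shows the lid's centre at (361,208), the pointer at (363,173), the tongs' hinge at (193,222) and their tips at (165,72) and (222,65). I'll fix the axis using the lid's circle.

Run:
```python
from h import *
move_ptp([0.54,-0.255,.24],list(down(np.radians(-75))))
P=camera_params('wrist'); im=save('wrist','w2.png')
def circ(im,c,half,r0,r1):
    x,y=c; g=cv2.resize(cv2.cvtColor(im,cv2.COLOR_RGB2GRAY)[y-half:y+half,x-half:x+half],None,fx=4,fy=4,interpolation=cv2.INTER_CUBIC)
    m=(g>120).astype(np.uint8); n,l,s,ce=cv2.connectedComponentsWithStats(m)
    i=1+np.argmax(s[1:,4]); return ce[i]/4+[x-half-.375,y-half-.375],s[i]/4
for n,z in dict(lock_mark=.095,collar_grip=.107,collar_pointer=.104).items():
    for o in tip_of('wrist',n)[:2]: print(n,np.round(o['at'],1),round(o['confidence'],2),np.round(atz(ray('wrist',o['at'],P),z),4))
print(P['camera_from_world'],P['K'])
print(read_time_s(),read_eef_pos())
a=im[80:330,200:500]; b=read_camera('top')[180:240,400:475]
cv2.imwrite('pics/w2c.png',np.hstack([cv2.resize(a,(600,500),interpolation=cv2.INTER_CUBIC)])[:,:,::-1])
```

```text
lock_mark [357.9 144. ] 0.75 [ 0.5883 -0.2816  0.095 ]
collar_pointer [326.  124.2] 0.56 [ 0.5979 -0.2501  0.104 ]
[[ 2.52930373e-01 -9.67484471e-01 -1.56141760e-04 -3.85647216e-01]
 [-9.28479595e-01 -2.42778648e-01  2.81041224e-01  4.02751647e-01]
 [-2.71940928e-01 -7.09388870e-02 -9.59695684e-01  4.94900442e-01]
 [ 0.00000000e+00  0.00000000e+00  0.00000000e+00  1.00000000e+00]] [[309.70691629   0.         316.82815498]
 [  0.         309.70691629 199.94772148]
 [  0.           0.           1.        ]]
5.4417 [ 0.54117002 -0.2538343   0.24088195]
```

View pics/w2c.png

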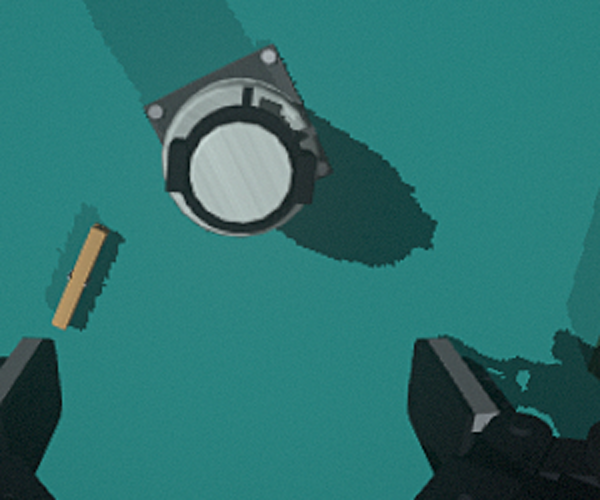

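The crop shows the lid's centre at pixel (320.5,166), the ears at crop (178,165) and (304,178), the pointer's end at (325,123.5) and the mark's end at (358,144).

Run:
```python
from h import *
P=camera_params('wrist')
f=lambda cx,cy,z: atz(ray('wrist',(200+cx/2-.25,80+cy/2-.25),P),z)
lid=f(241,172,.117);print('lid',lid)
m=atz(ray('wrist',(357.9,144),P),.095);p=atz(ray('wrist',(326,124.2),P),.104);p2=f(250,87,.104)
e1=f(178,165,.118);e2=f(304,178,.118)
ang=lambda v:np.degrees(np.arctan2(v[1],v[0]))
print('mark',ang(m-lid),np.hypot(*(m-lid)[:2]),'ptr',ang(p-lid),ang(p2-lid),np.hypot(*(p-lid)[:2]),'ears',ang(e1-e2)-90,(e1+e2)/2)
# foot plate corners
c=[f(*q,.004) for q in((270,46),(146,105),(330,173))]
print('plate',[ang(c[0]-c[1]),ang(c[2]-c[0])],(c[1]+c[2])/2)
# lid in top
T=read_camera('top');g=cv2.cvtColor(T,cv2.COLOR_RGB2GRAY)[195:225,425:457]
n,l,s,ce=cv2.connectedComponentsWithStats((g>150).astype(np.uint8));i=1+np.argmax(s[1:,4])
print(s[i],ce[i]+[425,195],atz(ray('top',ce[i]+[425,195]),.117))
for y in(np.radians(ang(p-lid)+90),np.radians(ang(p-lid)-90)):
  for d in(0,-1.05):
    q=inverse_kinematics([lid[0],lid[1],.115],list(down(y+d)));print(None if q is None else np.round(q,2))
```

```text
lid [ 0.56911946 -0.24962388  0.117     ]
mark -49.43626882532942 0.03669901509234882 ptr 6.731153487915415 8.65915243963477 0.03346958535064606 ears 9.172658177918237 [ 0.56958883 -0.24957348  0.118     ]
plate [np.float64(-49.59026736832023), np.float64(-138.79292953790466)] [ 0.56965524 -0.24965533  0.004     ]
[  7   3  17  11 117] [439.1025641  202.34188034] [ 0.5743943  -0.24749963  0.117     ]
[ 0.84  0.57 -0.63  1.75  0.4   0.96  1.74]
[ 0.71  0.52 -0.46  1.75  0.28  0.93  0.78]
[ 0.46  0.48 -0.15  1.77  0.09  0.9  -1.17]
[ 0.34  0.48  0.01  1.77 -0.01  0.89 -2.15]
```

Run:
```python
from h import *
c=[.569,-.2496]; y0=np.radians(8.3-90); y1=np.radians(-49.3-90)
D=lambda y:list(down(y))
move_ptp(c+[.17],D(y0)); movel(c+[.115],speed=.08)
print('ft',np.round(read_ft_force(),1))
move_gripper(.055,25)
print('gap',read_finger_gap(),read_grasp_force(),'ft',np.round(read_ft_force(),1),np.round(read_eef_pos(),4))
for y in np.linspace(y0,y1,6)[1:]:
    move_ptp(c+[.115],D(y)); print(np.round(read_ft_force(),1),np.round(read_ft_torque(),2))
z=R.from_quat(read_tcp_rot()).as_matrix()[:,1]; print('yaw',np.degrees(np.arctan2(z[1],z[0])),np.degrees(y1))
move_gripper(.085); movel(c+[.19],speed=.15)
move_ptp([0.53,-0.25,.24],D(y1))
P=camera_params('wrist'); im=save('wrist','w3.png')
for n,zz in dict(lock_mark=.095,collar_grip=.107,collar_pointer=.104).items():
    for o in tip_of('wrist',n)[:2]: print(n,np.round(o['at'],1),round(o['confidence'],2),np.round(atz(ray('wrist',o['at'],P),zz),4))
cv2.imwrite('pics/w3c.png',cv2.resize(im[60:310,200:500],(600,500),interpolation=cv2.INTER_CUBIC)[:,:,::-1])
print(read_time_s())
```

```text
ft [-0.   0.1  0.6]
gap 0.05912451432839841 29.052546322345734 ft [-0.7 -4.6  5.1] [ 0.5702 -0.2525  0.1169]
[ 1.1 -4.8  3.9] [-1.4  -0.12 -0.16]
[ 0.7 -7.5  2.7] [-1.66 -0.13 -0.07]
[ 0.2 -7.7  3.1] [-1.9  -0.06 -0.12]
[ -0.4 -10.    2.4] [-2.16  0.26 -0.  ]
[ -1.4 -10.4   3.7] [-2.2   0.41 -0.11]
yaw -139.62939814168737 -139.3
lock_mark [288.7 120.9] 0.89 [ 0.5891 -0.2835  0.095 ]
collar_pointer [287.1 126.3] 0.75 [ 0.5867 -0.2798  0.104 ]
10.175
```

View pics/w3c.png

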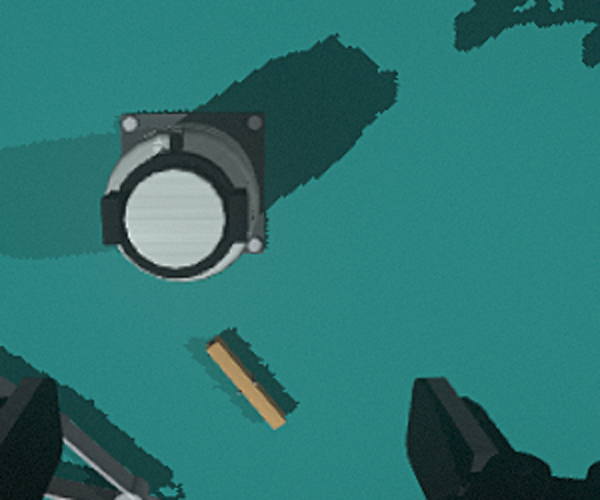

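The pointer now stands over the mark: both lie at about crop (177,138), at the same angle from the axis. Next I'll measure the ball and the tongs from above, each from two places.

Run:
```python
from h import *
D=lambda d:list(down(np.radians(d)))
def look(names,poses,tag,yaw):
    acc={n:[] for n in names}
    for i,p in enumerate(poses):
        move_ptp(p,D(yaw)); pause(.1); P=camera_params('wrist'); im=save('wrist',f'{tag}{i}.png')
        for n,z in names.items():
            for o in tip_of('wrist',n)[:1]:
                r=ray('wrist',o['at'],P);acc[n].append(r);print(tag,i,n,np.round(o['at'],1),round(o['confidence'],2),np.round(atz(r,z),4))
        np.save(f'{tag}{i}.npy',P,allow_pickle=True)
    for n in acc:
        if len(acc[n])>1:print(n,tri(acc[n]))
look(dict(tongs=0,tongs_tips=.012),[[.52,-.10,.27],[.56,-.01,.27]],'t',-82)
look(dict(ball=.037,cup=0),[[.50,.25,.27],[.56,.33,.27]],'b',-70)
print(read_time_s())
a=[cv2.imread(f'pics/{n}.png') for n in('t1','b0')]
cv2.imwrite('pics/tb.png',np.vstack([a[0][20:320,:],a[1][20:320,:]]))
```

```text
t 0 tongs_tips [492.5 148. ] 0.4 [ 0.5863 -0.3383  0.012 ]
b 0 ball [300.9 105.1] 0.84 [0.5704 0.2896 0.037 ]
b 0 cup [303.2 104.9] 0.89 [0.5718 0.2889 0.    ]
b 1 ball [346.2 175.3] 0.63 [0.5697 0.2946 0.037 ]
b 1 cup [345.8 170.1] 0.55 [0.57   0.2915 0.    ]
ball (array([0.56906745, 0.29137913, 0.02412532]), np.float64(0.001800462454769739))
cup (array([ 0.57067194,  0.29002268, -0.00366661]), np.float64(0.0015009696495522354))
13.8833
```

View pics/tb.png

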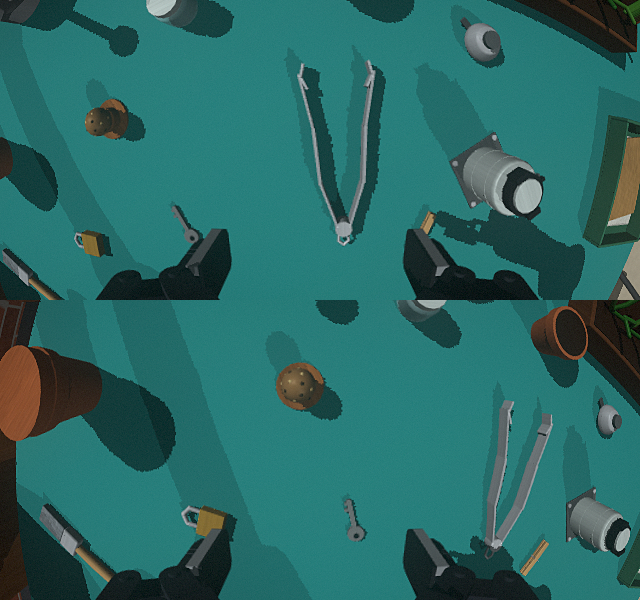

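The upper picture (t1) shows the tongs' hinge at (344,249) and tip ends at (300,86) and (371,84). In the lower one (b0) the ball's centre is at (300,105).

Run:
```python
from h import *
P=np.load('t1.npy',allow_pickle=True).item()
f=lambda px,z:atz(ray('wrist',px,P),z)
h=f((344,248.5),.024);a=f((300.5,85),.023);b=f((371,82.5),.023);m=(a+b)/2
d=(m-h)[:2];L=np.hypot(*d);u=d/L
print('hinge',h,'tips',m,'L',L,'w',np.hypot(*(a-b)[:2]),'yaw',np.degrees(np.arctan2(*u[::-1])),'origin',h[:2]+u*.1, m[:2]-u*.117)
P0=np.load('t0.npy',allow_pickle=True).item()
im=cv2.imread('pics/t0.png'); K=P0['K'];T=P0['camera_from_world']
# project the estimate into t0 to check it from a second place
def proj(p):
    c=T[:3,:3]@p+T[:3,3];r=np.hypot(c[0],c[1]);th=np.arctan2(r,c[2]);return np.array([K[0][2]+K[0][0]*th*c[0]/r,K[1][2]+K[1][1]*th*c[1]/r])
for p in(h,a,b):
    q=proj(p);print(q);cv2.drawMarker(im,tuple(int(round(v)) for v in q),(0,0,255),0,9,1)
cv2.imwrite('pics/t0m.png',cv2.resize(im[50:300,100:400],(720,600),interpolation=cv2.INTER_CUBIC))
```

```text
hinge [ 0.46292531 -0.06192223  0.024     ] tips [ 0.66780184 -0.02031528  0.023     ] L 0.20905867816861662 w 0.08332238752702546 yaw 11.47968347585017 origin [ 0.56092484 -0.04202018] [ 0.55314238 -0.04360067]
[278.25141564 210.94268533]
[230.24530181  46.22747968]
[299.14737981  38.87825562]
```

View pics/t0m.png

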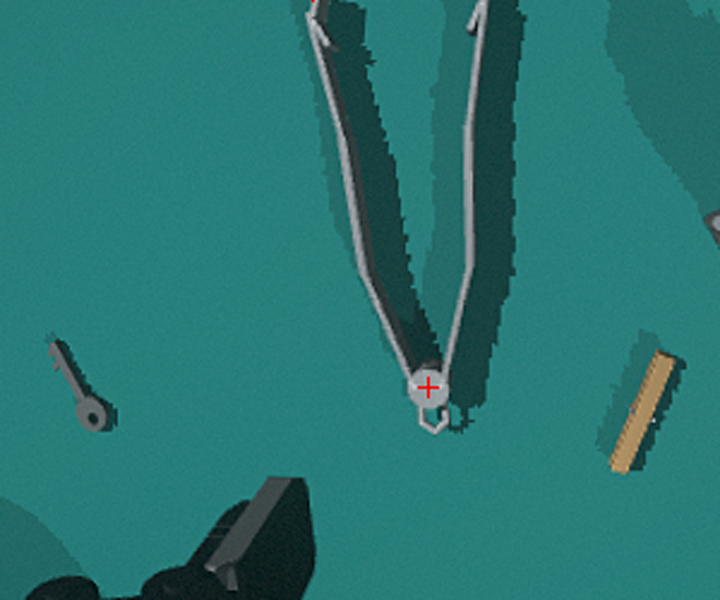

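Run:
```python
from h import *
D=lambda d:list(down(np.radians(d)))
c=[.557,-.0425]
move_ptp(c+[.12],D(-78.5)); movel(c+[.024],speed=.1)
print('ft',np.round(read_ft_force(),1),np.round(read_eef_pos(),4))
move_gripper(.0515,25)
print('gap',read_finger_gap(),read_grasp_force(),np.round(read_ft_force(),1))
movel(c+[.06],speed=.06)
print('gap',read_finger_gap(),read_grasp_force(),np.round(read_ft_force(),1))
P=camera_params('wrist');np.save('g0.npy',P,allow_pickle=True);im=save('wrist','g0.png')
print(tip_of('wrist','tongs_tips')[:2],np.round(read_eef_pos(),4),np.round(read_tcp_rot(),4))
s=save('scene','g0s.png'); print(read_time_s())
cv2.imwrite('pics/g0c.png',np.vstack([cv2.resize(im[0:320,120:520],(600,480)),]) [:,:,::-1])
```

```text
ft [-0.2 -0.1 -0. ] [ 0.5578 -0.0425  0.0247]
gap 0.05170036004529103 10.260639041662216 [-3.3  0.8  8.3]
gap 0.051552636594456136 7.826521396636963 [-0.7  0.5 -1.4]
[] [ 0.5565 -0.0425  0.0595] [ 9.950e-01  1.002e-01 -5.000e-04 -1.000e-04]
17.8167
```

View pics/g0c.png

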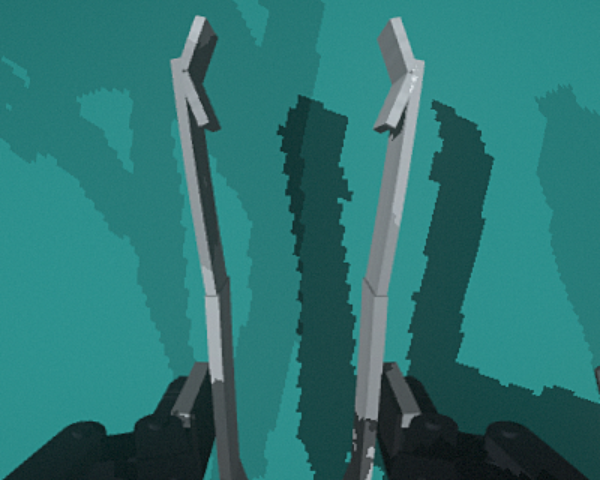

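The tongs are held. The hollow apexes (top edges) stand at crop (187,70) and (412,70), which is pixel (245,47) and (395,47).

Run:
```python
from h import *
P=np.load('g0.npy',allow_pickle=True).item()
f=lambda px,z:atz(ray('wrist',px,P),z)
Rm=R.from_quat([.995,.1002,-.0005,-.0001]).as_matrix();t=np.array([.5565,-.0425,.0595])
px=lambda x,y:(120+x/1.5-.2,y/1.5-.2)
for z in(.050,.0585,.067):
  a,b=f(px(187,70),z),f(px(412,70),z); q,w=f(px(197,17),z),f(px(397,17),z)
  print(z,'w',np.hypot(*(a-b)[:2]),'apex mid tool',np.round(Rm.T@((a+b)/2-t),4),'ends',np.round(Rm.T@((q+w)/2-t),4), np.hypot(*(q-w)[:2]))
for x in np.linspace(10,30,3):
  for g in(.49,): pass
for yaw in(10,20,27,35):
  u=np.array([np.cos(np.radians(yaw)),np.sin(np.radians(yaw))]);c=np.array([.5705,.292])-.1*u
  print(yaw,c,np.round(inverse_kinematics([*c,.06],list(down(np.radians(yaw-90)))),2))
```

```text
0.05 w 0.06451592425974928 apex mid tool [0.1011 0.0017 0.0094] ends [0.1175 0.001  0.0094] 0.057718927618848996
0.0585 w 0.06039472194635872 apex mid tool [0.0992 0.0016 0.0009] ends [0.1145 0.0009 0.0009] 0.054031909556897
0.067 w 0.05627351963296814 apex mid tool [ 0.0972  0.0015 -0.0076] ends [ 0.1115  0.0009 -0.0076] 0.050344891494944984
10 [0.47201922 0.27463518] [-0.31  0.47 -0.34  1.96  0.22  0.75 -2.18]
20 [0.47653074 0.25779799] [-0.25  0.46 -0.37  1.97  0.24  0.75 -1.99]
27 [0.48139935 0.24660095] [-0.21  0.47 -0.39  1.97  0.26  0.75 -1.86]
35 [0.4885848  0.23464236] [-0.17  0.47 -0.42  1.97  0.28  0.75 -1.71]
```

Run:
```python
from h import *
yaw=np.radians(25);u=np.array([np.cos(yaw),np.sin(yaw)]);v=np.array([np.sin(yaw),-np.cos(yaw)])
q=list(down(yaw-np.pi/2)); b=np.array([.5705,.292]); c=b-.099*u-.0013*v
movel([.5565,-.0425,.14],speed=.15); move_ptp([*c,.14],q); movel([*c,.10],speed=.1); pause(.2)
P=camera_params('wrist');np.save('g1.npy',P,allow_pickle=True);e=read_eef_pos();im=save('wrist','g1.png')
for n in('ball','cup'):
    for o in tip_of('wrist',n)[:1]: print(n,o,atz(ray('wrist',o['at'],P),.037 if n=='ball' else 0))
save('top','g1t.png')
for o in tip_of('top','ball')[:1]: print('top',o,atz(ray('top',o['at']),.037))
save('scene','g1s.png')
for n in ('ball','cup'):print('scene',tip_of('scene',n)[:1])
print(c,e,'gap',read_finger_gap(),read_grasp_force(),read_time_s())
s=cv2.imread('pics/g1s.png')[190:260,350:450]
cv2.imwrite('pics/g1c.png',np.hstack([cv2.resize(im[0:220,120:520][:,:,::-1],(480,264)),cv2.resize(s,(300,264))[:, :, :]]))
```

```text
ball {'at': [315.8, 69.0], 'confidence': 0.63} [0.56889874 0.29298849 0.037     ]
top {'at': [200.4, 194.1], 'confidence': 0.68} [0.58879095 0.29777336 0.037     ]
scene [{'at': [407.2, 216.6], 'confidence': 0.63}]
scene [{'at': [405.2, 233.0], 'confidence': 0.68}]
[0.48022613 0.25133899] [0.48089126 0.25175136 0.10083373] gap 0.05146729358724941 7.830732017755508 20.8083
```

View pics/g1c.png

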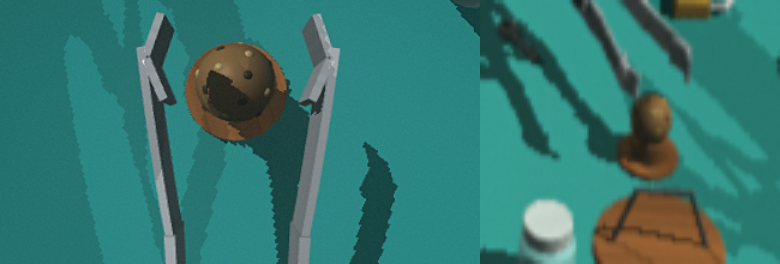

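The wrist view shows the ball at crop (236,84), between the hollows (apexes at (147,50) and (332,50)). It needs a shift of about 2 mm, then descend and close.

Run:
```python
from h import *
yaw=np.radians(25);u=np.array([np.cos(yaw),np.sin(yaw)]);v=np.array([np.sin(yaw),-np.cos(yaw)])
r=ray('scene',(407.2,216.6)); k=(.570-r[0][0])/r[1][0]; print('scene ray at x=.57',r[0]+k*r[1])
e=np.array(read_eef_pos()); c=e[:2]-.002*u-.0016*v
movel([*c,.070],speed=.08); print(np.round(read_ft_force(),1))
movel([*c,.052],speed=.05); pause(.1)
print(np.round(read_ft_force(),1),np.round(read_eef_pos(),4),c,read_finger_gap())
P=camera_params('wrist'); read_camera('wrist'); e=np.array(read_eef_pos())
for o in tip_of('wrist','ball')[:1]+tip_of('wrist','tongs_tips')[:1]:
    d=atz(ray('wrist',o['at'],P),.037)[:2]-e[:2]; print(o,'rel',d@u,d@v)
move_gripper(.046,60); print('gap',read_finger_gap(),read_grasp_force(),np.round(read_ft_force(),1))
move_gripper(.036,60); pause(.2)
print('gap',read_finger_gap(),read_grasp_force(),np.round(read_ft_force(),1),read_time_s())
```

```text
scene ray at x=.57 [0.57       0.29435685 0.05450458]
[-0.3  0.3 -0.8]
[ 0.2 -0.3 -1. ] [0.4779 0.2521 0.0521] [0.4777423  0.25198877] 0.051529357656393285
{'at': [321.5, 49.9], 'confidence': 0.69} rel 0.09887818239431656 0.0024158068829142967
gap 0.04627213702519553 10.574942529201508 [-0.3 -0.2 -1. ]
gap 0.040891629941331414 60.4765084432438 [ 0.3 -0.8 -0.5] 22.7417
```

Run:
```python
from h import *
e=np.array(read_eef_pos())
movel([e[0],e[1],e[2]+.03],speed=.05); print(read_finger_gap(),read_grasp_force(),np.round(read_ft_force(),2))
movel([e[0],e[1],e[2]+.103],speed=.08); pause(.5)
print(read_finger_gap(),read_grasp_force(),np.round(read_ft_force(),2),read_time_s())
im=save('wrist','f.png');s=save('scene','fs.png')
cv2.imwrite('pics/fc.png',np.hstack([cv2.resize(im[0:220,120:520],(480,264)),cv2.resize(s[150:250,340:450],(300,264))])[:,:,::-1])
```

```text
0.0408804111983843 60.62703871226404 [-0.21  0.04 -1.74]
0.04092112842648244 60.63265335455071 [ 0.41 -0.21 -1.94] 25.0583
```

View pics/fc.png

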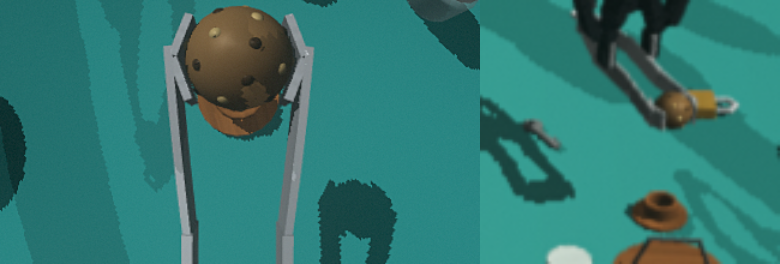

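The ball sits in the tongs' hollows at crop (240,58), well above the empty cup, and the force reading of 1.9 N matches tongs plus ball.

```bash
python3 -c "
from bench import *
print(sign_off())"
```

```text
the job is handed in; nothing more can be done
None
```

The collar's pointer is turned to the mark, and the seed ball is held in the tongs about 10 cm above its cup. The job was handed in at about 25 s on the robot's clock.

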